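# Index the inspection stage four clicks behind its sliding guard

## Task

Index the inspection stage on by four parts: lift the orange guard of the sloping desk over its low end lip, slide it down out of its grooves and lay it gently, handle up, on the blue mat. Then turn the black click-stop dial that was beneath it exactly four clicks clockwise and let go. Do not move the stage's carousel by hand, and leave the other things on the bench where they are.

Things in the scene. Friction and masses are not known exactly. Their poses are not given: they have to be found in the camera images.
- desk: white sloping control desk, fixed. Origin on the bench under the panel's middle; x to the panel's high (far) end, y left, z up. The panel, 154 (up-slope) x 160 mm, slopes up along +x at 25 degrees. To its right, centred 160 mm along -y, is the stage housing, 150 x 150 x 40 mm, with the carousel and, over its far rim, a fixed viewing head on a post, 157 mm high
- seat (a point): middle of the seat on which the closed guard's underside rests, on the desk 80 mm above the bench; x up-slope, y left, z out of the panel. Below the seat is a well 130 x 130 mm, 40 mm deep along -z, with the dial at its middle. Side cheeks 146 mm apart guide the guard
- lip (a point): middle of the top of the end lip, at the panel's low end, 72 mm down-slope of the seat's middle, same axes as the seat. The lip is 6 mm thick and stands 5 mm above the seat: it keeps the guard from sliding down until that is lifted 6 to 9 mm square to the panel (or by its low end alone)
- overhang (a point): midway between the low ends of the two overhangs, at their underside, 14 mm above the seat (so the 4 mm guard has 10 mm free height in the grooves); same axes as the seat. The overhangs, 132 mm apart and 4 mm thick, run from here (10 mm up-slope of the middle) to the high end; a guard lifted over the lip and slid down-slope by 60 mm or more is clear of them
- guard: loose orange sliding guard, plate 134 (x, up-slope) x 142 (y) x 4 mm, 0.13 kg (varies), origin at the centre of its underside, z out of its upper face. On its middle stands a black bar handle, 12 mm thick along x, 50 mm long along y, from 4 to 34 mm above the underside. It starts closed, resting on the sloping seat, over the dial
- dial_grip (a point): point on the dial's axis, 26 mm above the well's floor, where to grip; turns with the dial: z along the axis out of the panel, x along the white pointer line (up-slope, to the red tick, at the start). The dial is a black knob, 38 mm diameter, 36 mm tall, on a flat silver skirt (54 mm, 4 mm high), axis square to the panel, its top 4 mm below the closed guard
- dial (a joint): turn of the dial, rad: 0 at the start, grows clockwise as seen looking at the panel, stops at -1.8 and 3.2. Click-stops every 20 degrees (0.349 rad), felt as a torque that rises to about 0.14 N m and drops away; let go within half a click of a stop it springs to that stop. Four clicks are 1.396 rad
- carousel_top (a point): centre of the upper face of the stage's aluminium carousel, 104 mm in diameter, 52 mm above the bench, with 18 small brass parts (one red), 10 mm high; geared to the dial, it turns with it one to one
- mat: flat blue mat, fixed, 220 x 220 x 4 mm, origin at the centre of its underside on the bench
- tape_roll: green ring of tape lying flat, 90 mm outer diameter, 24 mm high, origin at the centre of its underside; a bystander
- v_block: steel V-block, 60 x 45 x 42 mm, origin at the centre of its underside; a bystander
- setting_block: small white ceramic setting block, 40 x 20 x 30 mm, origin at the centre of its underside; a bystander
Not all that is in view belongs to the job. Of the things like the guard, leave any that is brown or green; of the rest the larger one is meant.

How it is judged:
By the outcome, as a careful person would: the job done as asked, in the order asked, and still so for the second after the job is handed in, with the robot touching nothing.
It also fails if it takes over 64 s, if anything falls off the work surface, if the arm or the gripper's body presses on something with over 40 N, if the wrist force passes 120 N, or if a joint passes its speed limit or range.

## Robot

A 6-joint arm with a two-finger parallel gripper is mounted at the origin on the work surface. World frame = base frame: x ahead of the robot, y to its left, z up, the work surface at z = 0. Lengths are in mm, angles in degrees, forces in N, time in s.
With the tool pointing down it reaches from about 300 to 850 mm from the base axis. Payload 4.2 kg.
Tool frame: the origin (TCP) lies between the finger pads; the fingertips stand ahead of it and the grasp point (between the pads) lies 8 mm behind it (env.tip_reach is the x of the fingertips in the tool frame, in mm); x points along the fingers, y is the direction in which the jaws open and shut, and the axes are right-handed (so a half turn about x gives the same grasp; the last joint's range is limited). The gripper opens to 91 mm and grips with 3 to 60 N. Pads are 32 mm wide; open, the fingers measure 118 mm over their backs; the gripper's body (76 mm by 178 mm) begins 60 mm behind the grasp point.
Start: joints at [67.151, 18.312, 89.639, -0, 72.044, -1.146], TCP at [212.641, 534.252, 224.976] pointing down, gripper open.
Joint ranges: [-177.97, 177.97], [-48.28, 115.42], [12.27, 149.76], [-77.06, 257.06], [2.81, 150.46], [-146.56, 146.56]. Speed limits (degrees/s): [147.25, 147.25, 180, 180, 180, 180].

## Interface

Orientations are given as [roll, pitch, yaw] about the fixed x, y, z axes, in that order (R = Rz(yaw) Ry(pitch) Rx(roll)).
In Python, from workcell import env, cams gives the robot as it stands.
- The arm moves only by the tool arm_command, never from a script. Its argument "deltas" is a list of rows, each a list of 3 entries, a list of its own where there are three numbers: the opening, from 0 (shut) to 1 (fully open), then the shift along the world's x, y, z in mm, then the turn about the world's z in rad. A call has 1 to 20 rows; each row is the pose to reach, as a shift and turn from the pose commanded when the call began; what a row does not reach only later rows make up. A row lasts 1/10 s, in which the tool goes at most 50 mm and 8.59 degrees, less where a joint would pass 70% of its speed; a pose out of reach is approached as far as the arm can. A call with a gripper value outside its range is refused whole. The fingers move at their own pace and stop on an object; "grip_force" is the grip in N (left out, the last holds). Time passes only in rows, so rows that repeat a pose let the fingers close. It gives the time, the measured TCP pose, the force and the opening at its end, in the units of the state.
- env.state(): the state, without advancing time (a new reading comes with each control period).
- cams.grab_frame(name): name is "scene" or "side" or "wrist"; returns a dict with "img" (400x640x3 uint8, red, green, blue), "K" (3x3 intrinsics, pixels), "rvec" (rotation vector, rad) and "tvec" (3), from world to camera coordinates, as OpenCV has them. Camera axes: x right, y down, z forward; pixel columns grow to the right and rows downward; lengths in mm; the calibration is good to about 2 mm. A picture is of the moment at which its call begins. There is no depth.
- env.job_done(): hands the job in, once; it reports no verdict.
Trained networks look in a picture, given as the dict that the camera call returned (one of the last four; its "shot" number tells which), for a name from the list of things; names that differ only in an ending like _2 or _b are one class to them, and where a whole thing is asked for, a point or a joint stands for the part that bears it (a point fixed in the world has none). Each returns a list of dicts, best first, with "conf" (0 to 1); they miss things now and then, are a little off and sometimes report something else, mostly with a low value. They report only what shows in the picture. A call takes as long as a camera call. They do not tell look-alikes from the thing itself.
- cams.silhouettes(picture, name): "region" (400x640 bool, what is visible of it) and "centre" ([column, row] in pixels, amid what is visible of it).
The state is a dict: "time_s": time; "qpos": joint angles; "qvel": joint speeds; "effort": joint torques, N m; "ee_pos": TCP position; "ee_rot": TCP orientation; "force": force on the tool from outside, world axes, zero at the start; "torque": the same for the moment, N m; "gripper_width": finger opening in mm.
Only numpy, scipy, OpenCV 4.12 (cv2) and the standard library are available. Lean on these libraries where they do the work, as an engineer would, in place of code of your own. Each camera call takes 0.05 s, during which the arm holds its last target.

## Working session

There is one attempt and no reset: what is moved stays moved. The work goes in short steps, Python scripts to look and compute and a tool call to move; the robot and the scene stay as the last step left them, time stands still between calls to the robot, and variables do not carry over. Pictures are saved under pics/ and viewed, and the job is handed in when it is done.

Besides the shell and the picture viewer there is one more tool, called in YAML: its name, and indented under it one key for each argument. arm_command: Moves the arm, as the interface text tells. Its arguments: {"type":"object","properties":{"deltas":{"type":"array","items":{"type":"array"}},"grip_force":{"type":"number"}},"required":["deltas"]}

```bash
ls; mkdir -p pics; python3 - <<'E'
from workcell import env, cams
import cv2
print(env.state(), env.tip_reach)
for n in ["scene","side","wrist"]:
    p=cams.grab_frame(n); cv2.imwrite(f"pics/a_{n}.png",p["img"][:,:,::-1]); print(n,p["K"].tolist(),p["rvec"],p["tvec"])
E
```

```text
pics
{'time_s': 0.0, 'qpos': array([ 6.71523376e+01,  1.83524379e+01,  8.97050249e+01, -1.43242548e-03,
        7.20416193e+01, -1.14515180e+00]), 'qvel': array([ 0.08493048, -0.08130503,  0.10012301,  0.0705267 ,  0.09010382,
       -0.02309217]), 'effort': array([-2.46256539e-03, -4.12452829e+01, -2.31971079e+01,  7.26330187e-02,
        4.53576038e-02, -1.29625587e-04]), 'ee_pos': array([212.44781801, 533.81658535, 224.1216113 ]), 'ee_rot': array([ -90.3576768 ,   89.90090851, -112.05974453]), 'force': array([-0.1192167 , -0.17831614, -0.08173827]), 'torque': array([0.00950823, 0.02261659, 0.00953297]), 'gripper_width': 91.21135693917762} 11.0
scene [[368.06654274669097, 0.0, 315.98431354063143], [0.0, 368.06654274669097, 199.73772256134237], [0.0, 0.0, 1.0]] [ 1.6315575   2.21462124 -0.626963  ] [ 202.17449861 -397.21200448 1183.85394124]
side [[475.90214272332616, 0.0, 321.99267221223414], [0.0, 475.90214272332616, 198.2252337610823], [0.0, 0.0, 1.0]] [ 2.42472634 -0.46282463  0.16295016] [-544.56840712  178.80084212 1307.10852664]
wrist [[310.38196118895235, 0.0, 316.7094979327366], [0.0, 310.38196118895235, 196.8615531261951], [0.0, 0.0, 1.0]] [-2.38985049 -1.62076146 -0.23871538] [-574.65328159  -32.09044272  392.67814447]
```

View pics/a_scene.png

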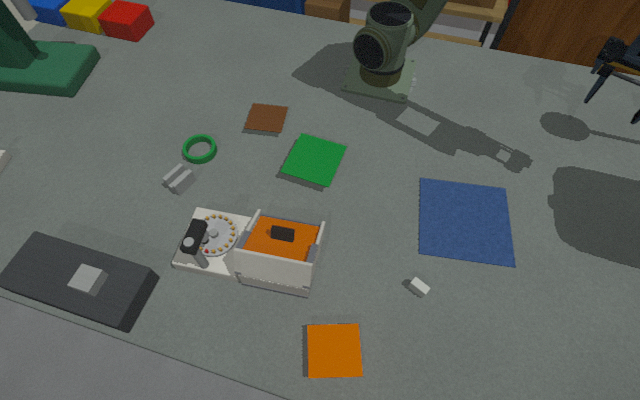

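View pics/a_side.png

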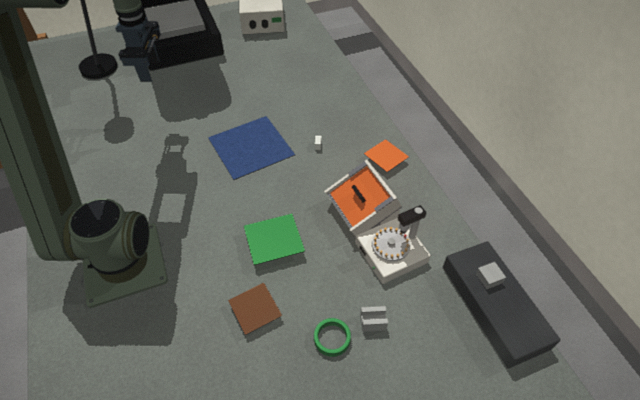

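View pics/a_wrist.png

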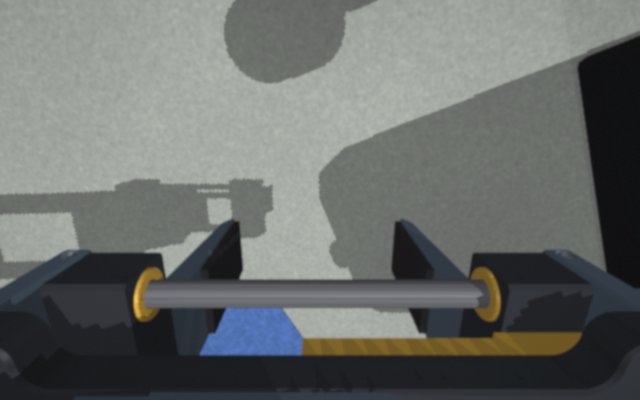

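The orange plate with a black handle in the desk is at scene (283,234) / side (360,194). The other plates are loose orange (334,350), green (313,160) and brown (266,118). The desk one fits: it is orange, in the desk, and has the handle. I'll confirm this in enlarged crops and query the networks.

```bash
cat > h.py <<'E'
import numpy as np, cv2
from workcell import env, cams
def proj(p,X):
    return cv2.projectPoints(np.asarray(X,float).reshape(-1,3),p["rvec"],p["tvec"],p["K"],None)[0].reshape(-1,2)
def ray(p,uv):
    R=cv2.Rodrigues(np.asarray(p["rvec"]))[0]; C=-R.T@np.asarray(p["tvec"]).ravel()
    d=R.T@np.linalg.inv(p["K"])@np.array([uv[0],uv[1],1.0]); return C,d/np.linalg.norm(d)
def atz(p,uv,z):
    C,d=ray(p,uv); return C+d*(z-C[2])/d[2]
def tri(obs):
    A=np.zeros((3,3));b=np.zeros(3)
    for p,uv in obs:
        C,d=ray(p,uv);M=np.eye(3)-np.outer(d,d);A+=M;b+=M@C
    return np.linalg.solve(A,b)
def save(name,img): cv2.imwrite("pics/"+name,img[:,:,::-1])
E
python3 - <<'E'
from h import *
import pickle
out={}
for n in ["scene","side"]:
    p=cams.grab_frame(n); out[n]=dict(p)
    for o in ["guard","desk","mat","setting_block"]:
        for r in cams.silhouettes(p,o)[:4]:
            m=r["region"]; ys,xs=np.nonzero(m)
            c=cv2.minAreaRect(np.c_[xs,ys].astype(np.float32))
            print(n,o,round(r["conf"],2),np.round(r["centre"],1),m.sum(),(xs.min(),xs.max(),ys.min(),ys.max()))
            out[(n,o)]=out.get((n,o),[])+[r]
    a=p["img"][190:390,220:380] if n=="scene" else p["img"][125:285,310:440]
    save(f"crop_{n}.png",cv2.resize(a,None,fx=3 if n=="scene" else 3.6,fy=3 if n=="scene" else 3.6,interpolation=cv2.INTER_CUBIC))
pickle.dump(out,open("o.pkl","wb"))
E
```

```text
scene guard 0.75 [277.6 236.9] 2327 (np.int64(242), np.int64(318), np.int64(216), np.int64(261))
scene guard 0.74 [335.3 351.6] 2961 (np.int64(305), np.int64(362), np.int64(323), np.int64(378))
scene guard 0.56 [313.4 157.2] 2293 (np.int64(280), np.int64(345), np.int64(133), np.int64(186))
scene guard 0.56 [266.3 116.1] 949 (np.int64(244), np.int64(286), np.int64(103), np.int64(131))
scene desk 0.86 [234.7 254.4] 7291 (np.int64(171), np.int64(324), np.int64(207), np.int64(297))
scene desk 0.33 [219.1 237.9] 1180 (np.int64(199), np.int64(236), np.int64(213), np.int64(256))
scene mat 0.66 [463.9 223.3] 6963 (np.int64(418), np.int64(514), np.int64(178), np.int64(266))
scene setting_block 0.77 [418.6 287.1] 256 (np.int64(408), np.int64(429), np.int64(277), np.int64(297))
side guard 0.87 [385.1 155.4] 717 (np.int64(365), np.int64(406), np.int64(140), np.int64(170))
side guard 0.79 [273.8 240.8] 2103 (np.int64(243), np.int64(302), np.int64(214), np.int64(264))
side guard 0.68 [253.9 308.7] 1514 (np.int64(228), np.int64(279), np.int64(284), np.int64(333))
side desk 0.72 [388.1 238.7] 4549 (np.int64(326), np.int64(427), np.int64(162), np.int64(282))
side mat 0.82 [252.8 147.8] 3114 (np.int64(209), np.int64(294), np.int64(117), np.int64(178))
side setting_block 0.41 [315.4 145.4] 88 (np.int64(314), np.int64(320), np.int64(136), np.int64(149))
```

View pics/crop_scene.png

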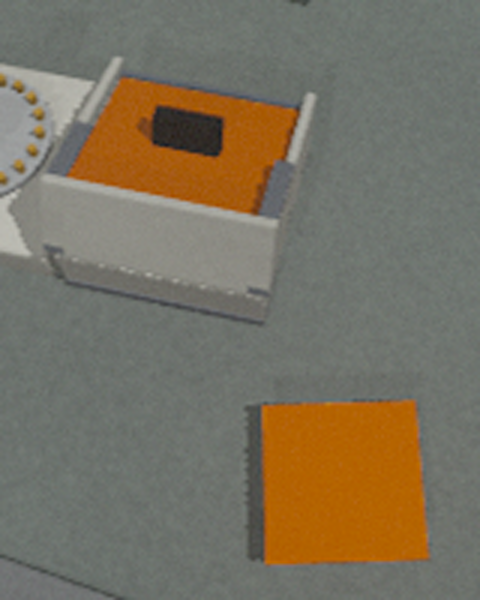

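View pics/crop_side.png

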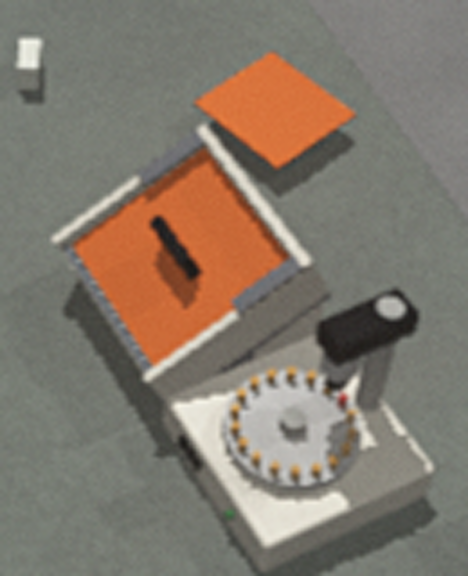

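Confirmed: the guard with the handle sits in the desk, at scene (282,233) and side (360,194). The loose orange plate at scene (335,351) is smaller and has no handle. Next I'll fit the desk pose.

```bash
cat >> h.py <<'E'
c25,s25=np.cos(np.radians(25)),np.sin(np.radians(25))
def seat2desk(P):
    P=np.asarray(P,float).reshape(-1,3); return np.c_[P[:,0]*c25-P[:,2]*s25,P[:,1],80+P[:,0]*s25+P[:,2]*c25]
def desk2w(P,d):
    P=np.asarray(P,float).reshape(-1,3); a=np.radians(d[2]); return np.c_[d[0]+P[:,0]*np.cos(a)-P[:,1]*np.sin(a),d[1]+P[:,0]*np.sin(a)+P[:,1]*np.cos(a),P[:,2]]
def s2w(P,d): return desk2w(seat2desk(P),d)
def draw(img,p,d):
    im=img.copy()
    def poly(W,c,cl=True): cv2.polylines(im,[np.round(proj(p,W)*16).astype(np.int32)],cl,c,1,cv2.LINE_AA,4)
    g=[[-67,-71],[67,-71],[67,71],[-67,71]]
    poly(s2w([[a,b,4] for a,b in g],d),(0,255,255))
    h=[[-6,-25],[6,-25],[6,25],[-6,25]]
    for z in (4,34): poly(s2w([[a,b,z] for a,b in h],d),(255,0,255))
    poly(s2w([[-72,-70,5],[-72,70,5]],d),(0,255,0),False)
    for s in(-1,1): poly(s2w([[10,66*s,14],[70,66*s,14]],d),(0,255,0),False)
    t=np.linspace(0,2*np.pi,40); poly(desk2w(np.c_[52*np.cos(t),-160+52*np.sin(t),52+0*t],d),(255,255,0))
    poly(desk2w([[-75,-235,40],[75,-235,40],[75,-85,40],[-75,-85,40]],d),(255,0,0))
    return im
E
python3 - <<'E'
from h import *
import pickle
from scipy.optimize import least_squares
o=pickle.load(open("o.pkl","rb"))
S=lambda u,v:(220+u/3,190+v/3); T=lambda u,v:(310+u/3.6,125+v/3.6)
ob=[("scene",'s',[-6,-25,34],S(155,106)),("scene",'s',[-6,25,34],S(223,115)),("scene",'s',[6,25,4],S(220,156)),("scene",'s',[6,-25,4],S(152,146)),
("side",'s',[0,25,34],T(159,219)),("side",'s',[0,-25,34],T(193,271)),("side",'d',[0,-160,52],T(293,428))]
def f(d):
    r=[]
    for n,k,P,uv in ob:
        W=s2w(P,d) if k=='s' else desk2w(P,d); r+=list((proj(o[n],W)[0]-uv))
    return np.array(r)
w=tri([(o["scene"],S(188,131)),(o["side"],T(176,245))]); print("tri",w)
for y0 in (0,90,180,-90,45,-45):
    s=least_squares(f,[w[0],w[1],y0],x_scale=[10,10,5]); print(s.cost,s.x)
    if y0==0 or s.cost<best.cost: best=s
d=best.x; np.save("d.npy",d); print(np.round(f(d).reshape(-1,2),1))
for n,(a,b,c,e,k) in dict(scene=(200,300,160,340,4),side=(150,290,310,440,4)).items():
    p=o[n]; im=cv2.resize(p["img"],None,fx=4,fy=4,interpolation=cv2.INTER_CUBIC)
    q=dict(p); q["K"]=p["K"].copy(); q["K"][:2]*=4
    save(f"fit_{n}.png",draw(im,q,d)[a*4:b*4,c*4:e*4])
# mat
for n in("scene","side"):
    r=o[(n,"mat")][0]["region"].astype(np.uint8); cn=max(cv2.findContours(r,0,1)[0],key=cv2.contourArea)
    W=np.array([atz(o[n],u[0],4)[:2] for u in cn],np.float32); print(n,cv2.minAreaRect(W))
for n in ("scene","side"): print("sb",atz(o[n],o[(n,"setting_block")][0]["centre"],15))
E
```

```text
tri [664.21694464 -80.05416474  97.54961081]
11.960826524269448 [671.77898484 -80.81919275   7.28922599]
11.960826524270733 [671.77898558 -80.81919308   7.28922382]
11.960826524269297 [671.77898504 -80.81919279   7.28922533]
11.96082652427607 [671.77898376 -80.81919243   7.289229  ]
11.960826524269223 [671.77898532 -80.81919286   7.28922508]
11.960826524272132 [671.77898598 -80.81919238   7.2892232 ]
[[-0.9 -0.7]
 [-0.6 -0.1]
 [-1.3  0.7]
 [-1.4  0.4]
 [-1.9 -0.6]
 [-2.  -3. ]
 [-0.2 -0.9]]
scene ((452.5222473144531, 309.602294921875), (222.35763549804688, 219.25257873535156), 8.132600784301758)
side ((451.4024353027344, 307.8758544921875), (225.24697875976562, 225.55667114257812), 8.09747314453125)
sb [660.92236068 229.41207076  15.        ]
sb [648.86156401 218.69274353  15.        ]
```

View pics/fit_scene.png

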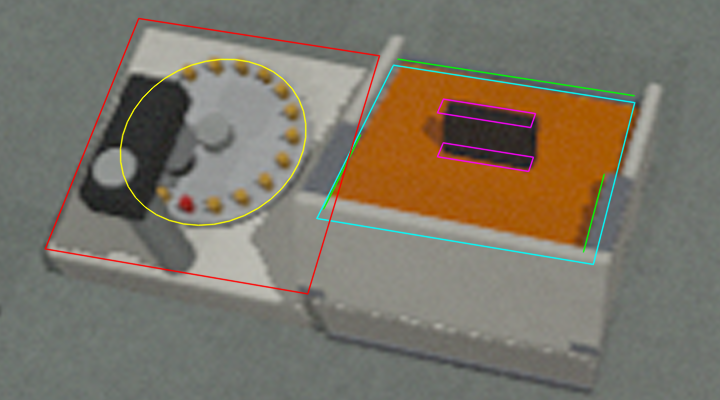

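View pics/fit_side.png

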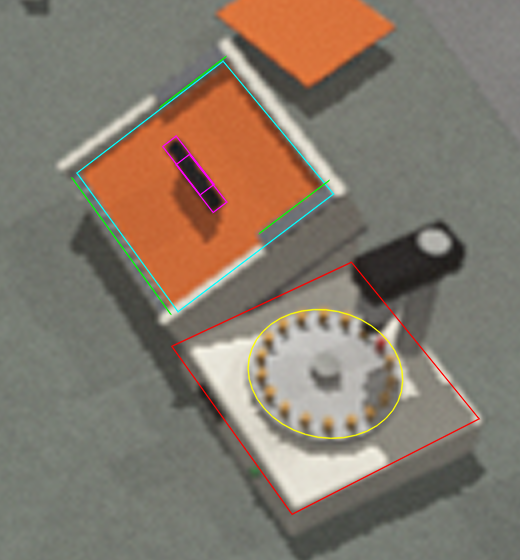

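```bash
python3 - <<'E'
from h import *
from scipy.spatial.transform import Rotation as Ro
s=env.state(); R=Ro.from_euler('xyz',s["ee_rot"],degrees=True).as_matrix(); print(np.round(R,3))
yd=np.degrees(np.arctan2(R[1,1],R[0,1])); print("tool y yaw",yd)
d=np.load("d.npy"); print(s2w([[0,0,24]],d), "desk y dir",90+d[2])
p=cams.grab_frame("wrist"); Rc=cv2.Rodrigues(p["rvec"])[0]; C=-Rc.T@p["tvec"]; print("cam",C,"in tool",R.T@(C-s["ee_pos"]), "fwd tool",np.round(R.T@Rc.T[:,2],2))
E
```

```text
[[ 0.     0.37   0.929]
 [ 0.     0.929 -0.37 ]
 [-1.     0.    -0.   ]]
tool y yaw 68.29391123800328
[[661.71811821 -82.10609664 101.75138689]] desk y dir 97.28922507668327
cam [135.60831349 565.28263324 385.11490976] in tool [-160.13538244    0.34851508  -83.0423208 ] fwd tool [0.96 0.   0.29]
```

arm_command:
  deltas:
    - [0.8,[30,-36,10],0.03]
    - [0.8,[60,-72,15],0.1]
    - [0.8,[90,-108,15],0.15]
    - [0.8,[120,-143,15],0.2]
    - [0.8,[150,-180,15],0.25]
    - [0.8,[180,-215,15],0.3]
    - [0.8,[210,-251,15],0.35]
    - [0.8,[240,-287,15],0.4]
    - [0.8,[270,-323,15],0.45]
    - [0.8,[300,-359,15],0.5]
    - [0.8,[330,-395,15],0.506]
    - [0.8,[360,-431,15],0.506]
    - [0.8,[390,-466,15],0.506]
    - [0.8,[420,-502,15],0.506]
    - [0.8,[450,-538,15],0.506]
    - [0.8,[480,-574,15],0.506]
    - [0.8,[500,-598,15],0.506]
    - [0.8,[509,-609,15],0.506]
    - [0.8,[509,-609,15],0.506]
    - [0.8,[509,-609,15],0.506]

```text
time_s: 2.7
ee_pos: [721.3, -74.4, 239.6]
ee_rot: [136.4, 89.9, 143.7]
force: [1.4, 0.4, -0.2]
gripper_width: 73.2
```

```bash
python3 - <<'E'
from h import *
p=cams.grab_frame("wrist"); s=env.state(); print(s["ee_pos"],s["ee_rot"],s["force"],s["qpos"],s["time_s"])
import pickle; pickle.dump((dict(p),s),open("w1.pkl","wb"))
save("w1.png",p["img"]); save("w1d.png",draw(p["img"],p,np.load("d.npy")))
E
```

```text
[721.07213898 -73.89790892 239.96406988] [129.75418674  89.94448561 137.0746125 ] [ 0.53183461  0.27639898 -0.34117683] [-6.77516362e+00  3.20922207e+01  6.50768383e+01  3.30029775e-02
  8.28757686e+01 -1.04099695e+02] 2.75
```

View pics/w1d.png

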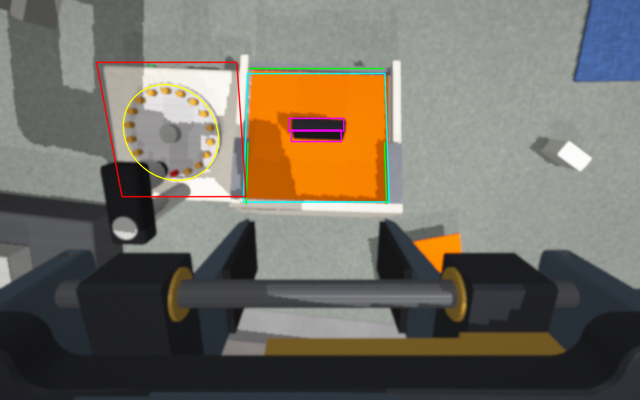

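View pics/w1.png

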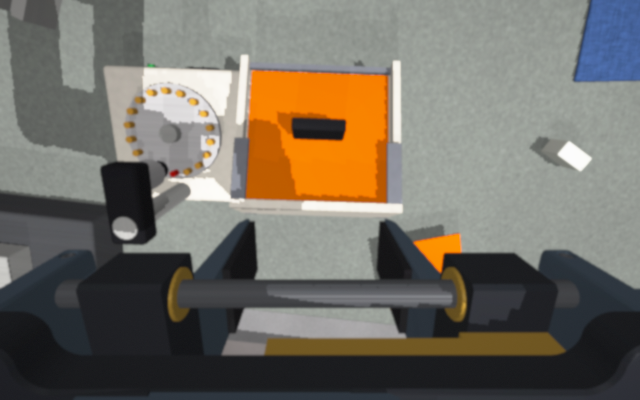

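The wireframe sits on the guard and handle (handle at (318,128)) to within 2 px. I'll enlarge this picture to refine the fit.

```bash
python3 - <<'E'
from h import *
import pickle
p,s=pickle.load(open("w1.pkl","rb"))
im=p["img"]
save("w1z.png",cv2.resize(im[50:220,220:410],None,fx=3.5,fy=3.5,interpolation=cv2.INTER_CUBIC))
m=(im.sum(2)<150).astype(np.uint8); m[:110]=0;m[145:]=0;m[:,:285]=0;m[:,355:]=0
ys,xs=np.nonzero(m); print(xs.min(),xs.max(),ys.min(),ys.max(),m.sum(), cv2.minAreaRect(np.c_[xs,ys].astype(np.float32)))
E
```

```text
293 344 119 138 954 ((318.5, 128.5), (19.0, 51.0), 90.0)
```

View pics/w1z.png

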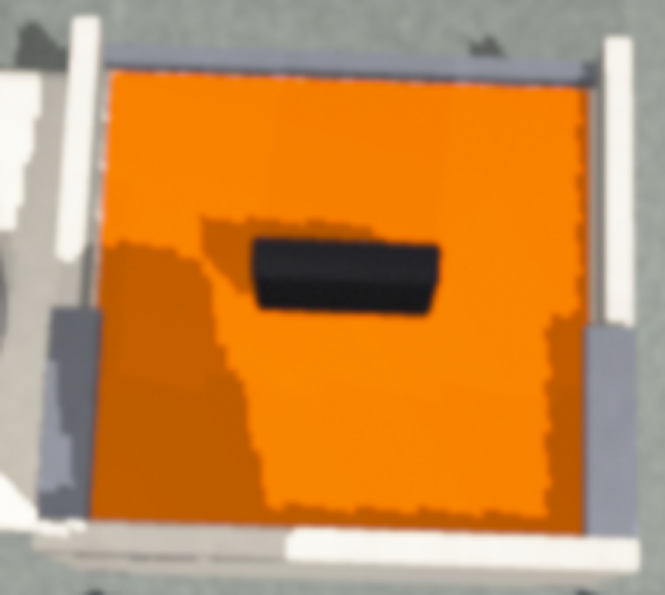

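```bash
python3 - <<'E'
from h import *
import pickle
from scipy.optimize import least_squares
p,s=pickle.load(open("w1.pkl","rb"))
T=lambda u,v:(220+u/3.5-.36,50+v/3.5-.36)
ob=[([-6,-25,34],T(252,239)),([-6,25,34],T(440,246)),([6,25,4],T(428,315)),([6,-25,4],T(262,306)),
([-67,-71,4],T(108,70)),([-67,71,4],T(590,86)),([10,-66,18],T(100,308)),([10,66,18],T(585,325))]
def f(d): return np.concatenate([proj(p,s2w(P,d))[0]-uv for P,uv in ob])
r=least_squares(f,[671,-80,7]); print(r.x,np.load("d.npy")); print(np.round(f(r.x).reshape(-1,2),1))
d=r.x; np.save("d.npy",d); print(s2w([[0,0,25],[0,0,60],[0,0,-14]],d))
q=dict(p);q["K"]=p["K"].copy();q["K"][:2]*=3.5
save("w1e.png",draw(cv2.resize(p["img"],None,fx=3.5,fy=3.5,interpolation=cv2.INTER_CUBIC),q,d)[175:770,700:1435])
E
```

```text
[670.83036675 -78.91992478   5.37756691] [671.77898532 -80.81919286   7.28922508]
[[-0.4 -1.8]
 [ 0.7 -1.9]
 [ 0.7  1.6]
 [-1.8  2.5]
 [ 0.4  0.3]
 [-0.   0.6]
 [ 0.3 -0.2]
 [ 0.  -0.5]]
[[660.31141158 -79.91010365 102.65769468]
 [645.58487435 -81.29635407 134.37846722]
 [676.72098164 -78.36542461  67.31169098]]
```

View pics/w1e.png

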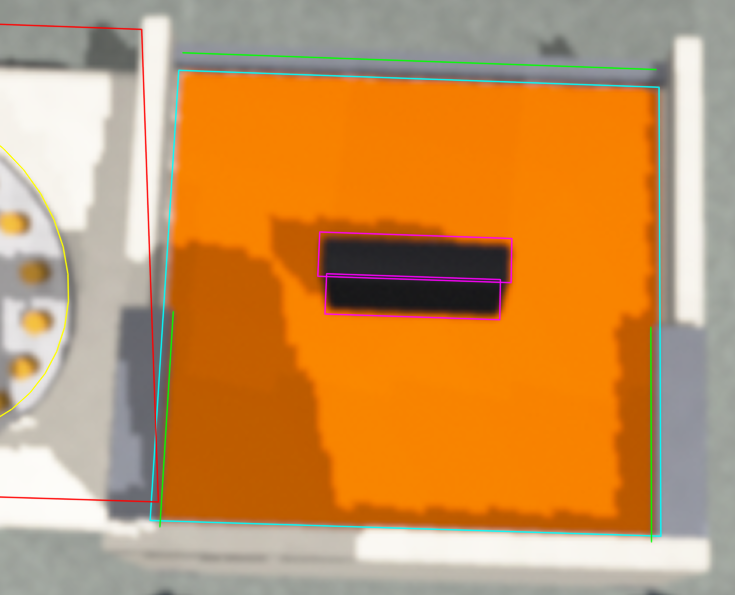

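arm_command:
  deltas:
    - [0.8,[-30,-3,-30],-0.033]
    - [0.8,[-61,-5,-60],-0.033]
    - [0.8,[-61,-5,-95],-0.033]
    - [0.8,[-61,-5,-120],-0.033]
    - [0.8,[-61,-5,-132],-0.033]
    - [0.8,[-61,-5,-137],-0.033]
    - [0.8,[-61,-5,-137],-0.033]
  grip_force: 15

```text
time_s: 3.45
ee_pos: [661.0, -79.2, 103.5]
ee_rot: [-0.3, 90.0, 5.2]
force: [-0.3, 0.3, -0.3]
gripper_width: 73.1
```

```bash
python3 - <<'E'
from h import *
s=env.state(); print(s["ee_pos"],s["force"],s["time_s"])
p=cams.grab_frame("wrist"); q=cams.grab_frame("side")
save("w2.png",np.vstack([p["img"],cv2.resize(q["img"][150:250,310:470],(640,400),interpolation=cv2.INTER_CUBIC)])[:,:][100:700])
E
```

```text
[660.95215816 -79.21276384 103.45502071] [-0.27300944  0.32419423 -0.30287393] 3.45
```

View pics/w2.png

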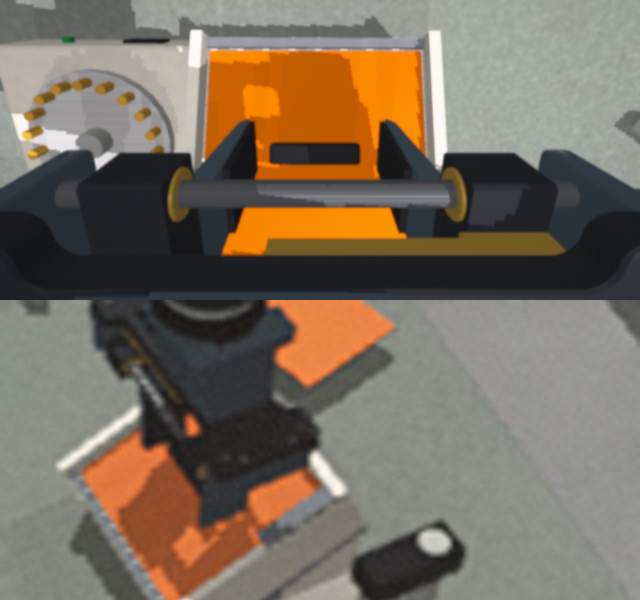

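The fingers straddle the handle, centred at (315,153) between the pads. Closing now.

arm_command:
  deltas:
    - [0.5,[0,0,0],0]
    - [0.4,[0,0,0],0]
    - [0.4,[0,0,0],0]
    - [0.4,[0,0,0],0]
    - [0.4,[0,0,0],0]
    - [0.4,[0,0,0],0]
  grip_force: 15

```text
time_s: 4.15
ee_pos: [660.9, -79.9, 103.4]
ee_rot: [-14.3, 90.0, -8.9]
force: [-0.4, -0.3, 2.7]
gripper_width: 49.8
```

arm_command:
  deltas:
    - [0.4,[-1,-0.1,2.3],0]
    - [0.4,[-2.1,-0.2,4.5],0]
    - [0.4,[-3.2,-0.3,6.8],0]
    - [0.4,[-3.2,-0.3,6.8],0]
    - [0.4,[-3.2,-0.3,6.8],0]
    - [0.4,[-3.2,-0.3,6.8],0]

```text
time_s: 4.75
ee_pos: [657.4, -80.0, 109.7]
ee_rot: [134.6, 90.0, 140.0]
force: [0.5, 0.3, -0.9]
gripper_width: 50.1
```

```bash
python3 - <<'E'
from h import *
s=env.state(); print(s["force"],s["torque"],s["time_s"])
p=cams.grab_frame("wrist"); q=cams.grab_frame("scene")
save("w3.png",np.vstack([p["img"][80:300],cv2.resize(q["img"][200:300,200:360],(640,400),interpolation=cv2.INTER_CUBIC)])[:600])
E
```

```text
[ 0.51028526  0.29375968 -0.93463719] [ 0.06138124  0.05345376 -0.0191954 ] 4.75
```

View pics/w3.png

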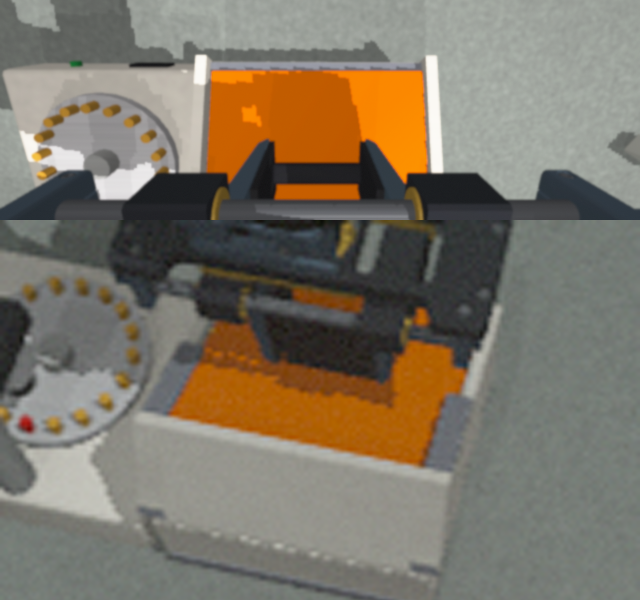

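The guard has lifted: the lip at the top (315,65) is now partly covered and the force shows the weight. Sliding down-slope.

arm_command:
  deltas:
    - [0.4,[-4.5,-0.4,-2.1],0]
    - [0.4,[-9,-0.9,-4.2],0]
    - [0.4,[-13.5,-1.3,-6.3],0]
    - [0.4,[-18,-1.7,-8.5],0]
    - [0.4,[-18,-1.7,-8.5],0]

```text
time_s: 5.35
ee_pos: [638.3, -81.8, 100.9]
ee_rot: [164.5, 89.9, 169.9]
force: [-0.8, -0.4, -0.9]
gripper_width: 49.7
```

arm_command:
  deltas:
    - [0.4,[-9,-0.9,-4.2],0]
    - [0.4,[-18,-1.7,-8.4],0]
    - [0.4,[-27,-2.6,-12.6],0]
    - [0.4,[-36,-3.4,-16.8],0]
    - [0.4,[-45,-4.3,-21],0]
    - [0.4,[-51.5,-4.9,-24],0]
    - [0.4,[-51.5,-4.9,-24],0]
    - [0.4,[-51.5,-4.9,-18],0]
    - [0.4,[-51.5,-4.9,0],0]
    - [0.4,[-51.5,-4.9,25],0]
    - [0.4,[-51.5,-4.9,60],0]
    - [0.4,[-51.5,-4.9,95],0]
    - [0.4,[-51.5,-4.9,110],0]
    - [0.4,[-51.5,-4.9,110],0]

```text
time_s: 6.75
ee_pos: [590.1, -86.9, 215.0]
ee_rot: [-13.8, 89.5, -8.4]
force: [-0.4, -0.3, -1.3]
gripper_width: 49.6
```

```bash
python3 - <<'E'
from h import *
s=env.state(); print(s["force"],s["torque"],s["time_s"])
p=cams.grab_frame("wrist"); q=cams.grab_frame("scene"); r=cams.grab_frame("side")
save("w4a.png",p["img"]); 
z=lambda i:cv2.resize(i,(640,300),interpolation=cv2.INTER_CUBIC)
save("w4.png",np.vstack([z(q["img"][140:300,180:520]),z(r["img"][90:250,180:520])]))
E
```

```text
[-0.41354525 -0.33002674 -1.34659457] [0.06310666 0.00439481 0.0242758 ] 6.75
```

View pics/w4.png

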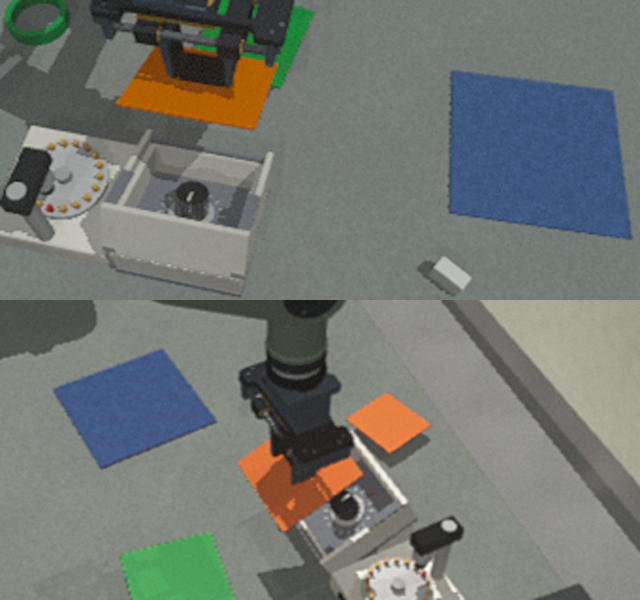

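View pics/w4a.png

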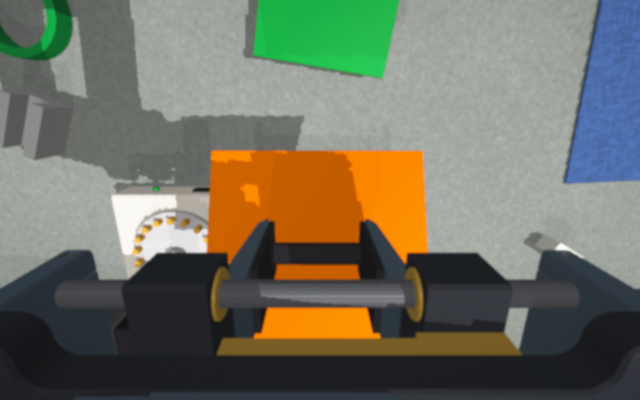

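Guard held clear of the desk; the dial is exposed at scene-view (190,197). I'll estimate the guard's tilt in the grip from its low edge, wrist (210,151)–(423,151).

```bash
python3 - <<'E'
from h import *
from scipy.optimize import least_squares
from scipy.spatial.transform import Rotation as Ro
p=cams.grab_frame("wrist"); s=env.state(); R=Ro.from_euler('xyz',s["ee_rot"],degrees=True).as_matrix()
ty=R[:,1]; tz=np.array([ty[1],-ty[0],0]); print("yaw y",np.degrees(np.arctan2(ty[1],ty[0])))
def pts(x):
    th,h=x[0],25
    u=np.array([*(tz[:2]*np.cos(th)),np.sin(th)]); n=np.array([*(-tz[:2]*np.sin(th)),np.cos(th)])
    O=s["ee_pos"]-n*h
    return np.array([O+u*-67+ty*b+n*4 for b in(-71,71)])
f=lambda x:(proj(p,pts(x))-[[210,151],[423,151]]).ravel()
for t in (0,.2,.44,.6):
    print(t,f([t]))
r=least_squares(f,[.4]);print(np.degrees(r.x),r.fun)
E
```

```text
yaw y 95.39771443362382
0 [-17.79381566 -19.829051    16.23659041 -19.90113616]
0.2 [ -8.79728423 -12.56840215   7.33873426 -12.63689055]
0.44 [ 1.16872215e-03  3.19127033e-02 -1.35699080e+00 -3.39510109e-02]
0.6 [ 4.73019259 10.15924081 -6.02694181 10.09430199]
[24.93709254] [-0.1532123  -0.251098   -1.20448319 -0.31699864]
```

arm_command:
  deltas:
    - [0.4,[-5,12,0],0]
    - [0.4,[-15,38,0],0]
    - [0.4,[-28,73,0],0]
    - [0.4,[-43,110,0],0]
    - [0.4,[-58,149,0],0]
    - [0.4,[-73,188,0],0]
    - [0.4,[-88,227,-5],0]
    - [0.4,[-103,266,-20],0]
    - [0.4,[-118,303,-40],0]
    - [0.4,[-131,336,-60],0]
    - [0.4,[-142,364,-80],0]
    - [0.4,[-149,383,-95],0]
    - [0.4,[-152,391,-106],0]
    - [0.4,[-153,393,-111],0]
    - [0.4,[-153,393,-111],0]
    - [0.4,[-153,393,-111],0]

```text
time_s: 8.55
ee_pos: [435.5, 305.8, 100.7]
ee_rot: [13.3, 90.0, 18.6]
force: [1.0, -0.7, -0.9]
gripper_width: 49.9
```

```bash
python3 - <<'E'
from h import *
from scipy.optimize import least_squares
s=env.state(); print(s["ee_pos"],s["force"],s["torque"],s["time_s"])
p=cams.grab_frame("wrist"); q=cams.grab_frame("scene"); save("w5a.png",p["img"]); save("w5b.png",cv2.resize(q["img"][100:320,350:600],None,fx=2.5,fy=2.5))
E
```

```text
[435.51689199 305.77171949 100.71977862] [ 1.0233943  -0.73372448 -0.91078708] [ 0.02451797  0.01798766 -0.02591832] 8.55
```

View pics/w5a.png

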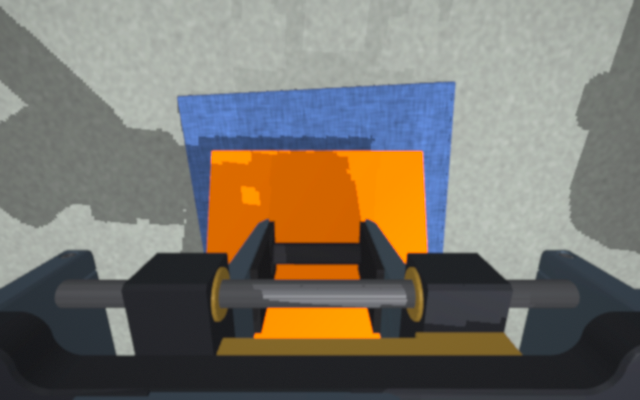

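View pics/w5b.png

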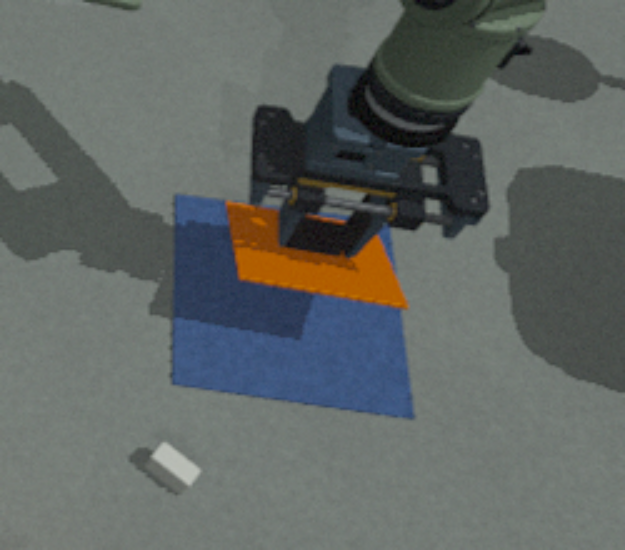

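arm_command:
  deltas:
    - [0.4,[0,0,-12],0]
    - [0.4,[0,0,-26],0]
    - [0.4,[0,0,-37],0]
    - [0.4,[0,0,-42],0]
    - [0.4,[0,0,-44],0]
    - [0.4,[0,0,-45],0]
    - [0.4,[0,0,-46],0]
    - [0.4,[0,0,-46],0]
  grip_force: 8

```text
time_s: 9.45
ee_pos: [435.4, 306.6, 54.7]
ee_rot: [24.5, 89.9, 29.9]
force: [0.7, -0.1, -1.0]
gripper_width: 50.1
```

arm_command:
  deltas:
    - [0.4,[2,0.2,-2.2],0]
    - [0.4,[4.3,0.4,-4.6],0]
    - [0.4,[6.2,0.6,-7],0]
    - [0.4,[8.1,0.8,-9.5],0]
    - [0.4,[8.1,0.8,-9.5],0]
  grip_force: 6

```text
time_s: 9.95
ee_pos: [443.2, 307.2, 44.3]
ee_rot: [172.6, 90.0, 178.0]
force: [1.0, 0.1, -0.3]
gripper_width: 50.0
```

```bash
python3 - <<'E'
from h import *
s=env.state(); print(s["ee_pos"],s["force"],s["torque"],s["time_s"])
p=cams.grab_frame("wrist"); save("w6a.png",p["img"])
E
```

```text
[443.24218487 307.20034049  44.33471179] [ 0.99435236  0.07403804 -0.26038904] [ 0.12815429  0.04928966 -0.03151235] 9.95
```

View pics/w6a.png

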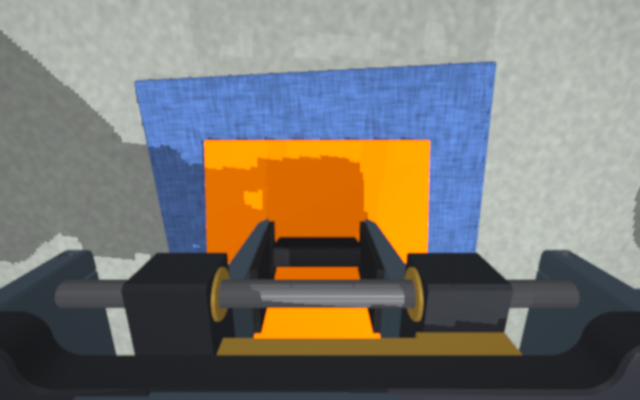

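The low edge is on the mat and the guard is pivoting: the edge moved to (203–430,140) in view, about 15° of tilt, with little force. Continuing the arc.

arm_command:
  deltas:
    - [0.4,[1.8,0.2,-2.6],0]
    - [0.4,[3.4,0.3,-5.2],0]
    - [0.4,[5,0.5,-8],0]
    - [0.4,[6.4,0.6,-10.8],0]
    - [0.4,[7.7,0.7,-13.6],0]
    - [0.4,[8.8,0.8,-16.5],0]
    - [0.4,[8.8,0.8,-17],0]
    - [0.4,[8.8,0.8,-17],0]
  grip_force: 6

```text
time_s: 10.8
ee_pos: [452.0, 307.9, 28.2]
ee_rot: [26.1, 90.0, 31.5]
force: [-1.6, -1.5, 4.7]
gripper_width: 50.1
```

```bash
python3 - <<'E'
from h import *
s=env.state(); print(s["ee_pos"],s["force"],s["torque"],s["time_s"])
p=cams.grab_frame("wrist"); q=cams.grab_frame("scene");save("w7a.png",np.vstack([p["img"][:300],cv2.resize(q["img"][170:290,400:540],(350,300))[:, :].repeat(1,0) if 0 else cv2.copyMakeBorder(cv2.resize(q["img"][170:290,400:540],(350,300)),0,0,0,290,0)]))
E
```

```text
[451.99685475 307.94079469  28.18502414] [-1.59235706 -1.49674105  4.67486625] [-0.20166402  0.28265144  0.01828323] 10.8
```

View pics/w7a.png

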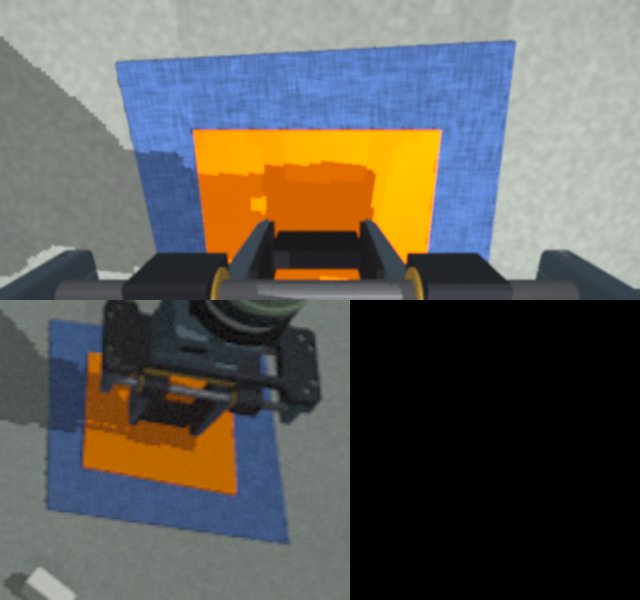

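The guard lies flat and centred on the mat with light contact (4.7 N). Releasing and rising.

arm_command:
  deltas:
    - [0.6,[0,0,0],0]
    - [0.75,[0,0,0],0]
    - [0.75,[0,0,0],0]
    - [0.75,[0,0,0],0]
    - [0.75,[0,0,8],0]
    - [0.75,[0,0,25],0]
    - [0.75,[0,0,60],0]
    - [0.75,[0,0,105],0]
    - [0.75,[0,0,150],0]
    - [0.75,[0,0,190],0]
    - [0.75,[20,-40,210],0]
    - [0.75,[50,-80,215],0]
    - [0.75,[80,-130,215],0]
    - [0.75,[110,-175,215],0]
    - [0.75,[140,-220,215],0]
    - [0.75,[170,-265,215],0]
    - [0.75,[200,-310,215],0]
    - [0.75,[230,-350,212],0]
    - [0.75,[255,-378,212],0]
    - [0.75,[265,-386,212],0]

```text
time_s: 12.9
ee_pos: [718.3, -82.1, 239.5]
ee_rot: [-75.2, 89.9, -69.9]
force: [-0.2, -0.1, -0.0]
gripper_width: 68.4
```

```bash
python3 - <<'E'
from h import *
import pickle
s=env.state(); print(s["ee_pos"],s["force"],s["torque"],s["time_s"])
p=cams.grab_frame("wrist"); s=env.state(); print(s["ee_pos"],s["ee_rot"]);save("w8a.png",p["img"]); pickle.dump((dict(p),s),open("w8.pkl","wb"))
q=cams.grab_frame("scene");save("w8b.png",cv2.resize(q["img"][170:300,160:540],(800,274)))
E
```

```text
[718.25862677 -82.10200783 239.45883077] [-0.21470912 -0.05249739 -0.0128634 ] [ 0.08411151  0.04000255 -0.00610492] 12.9
[720.15033986 -83.84838572 238.66267138] [-55.63630422  89.799767   -50.48624815]
```

View pics/w8a.png

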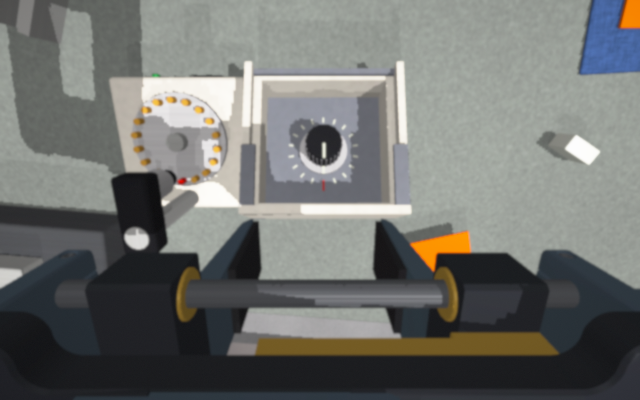

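View pics/w8b.png

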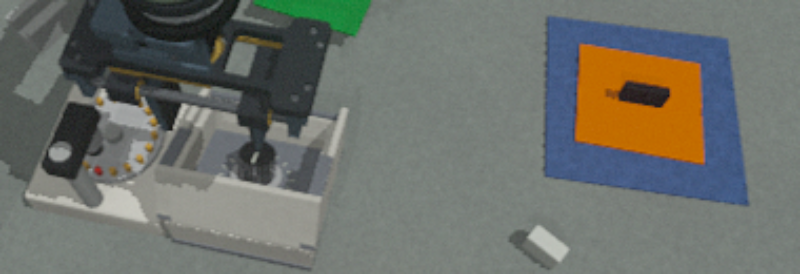

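The guard lies flat, handle up, on the mat. The dial is at wrist (323,142), with its pointer on the red tick at (323,185). I'll check the model against the dial.

```bash
python3 - <<'E'
from h import *
import pickle
p,s=pickle.load(open("w8.pkl","rb")); d=np.load("d.npy")
im=cv2.resize(p["img"],None,fx=4,fy=4,interpolation=cv2.INTER_CUBIC); q=dict(p);q["K"]=p["K"].copy();q["K"][:2]*=4
t=np.linspace(0,2*np.pi,60)
for r,n,c in((19,-4,(255,0,255)),(27,-36,(0,255,0)),(19,-36,(255,255,0))):
    cv2.polylines(im,[np.round(proj(q,s2w(np.c_[r*np.cos(t),r*np.sin(t),n+0*t],d))).astype(int)],True,c,1)
for P in ([-65,-65],[65,-65]),: pass
cv2.polylines(im,[np.round(proj(q,s2w([[-65,-65,0],[65,-65,0],[65,65,0],[-65,65,0]],d))).astype(int)],True,(0,255,255),1)
cv2.polylines(im,[np.round(proj(q,desk2w(np.c_[52*np.cos(t),-160+52*np.sin(t),52+0*t],d))).astype(int)],True,(255,255,0),1)
save("w8z.png",im[200:800,480:1240])
# cheeks/wall heights: head location at z=157
for uv in ((115,175),(158,172),(155,240),(120,248)): 
    w=atz(p,uv,157); a=np.radians(d[2]); v=w[:2]-d[:2]; print(np.round([v[0]*np.cos(a)+v[1]*np.sin(a),-v[0]*np.sin(a)+v[1]*np.cos(a)]))
E
```

```text
[  19. -168.]
[  17. -134.]
[  76. -145.]
[  83. -176.]
```

View pics/w8z.png

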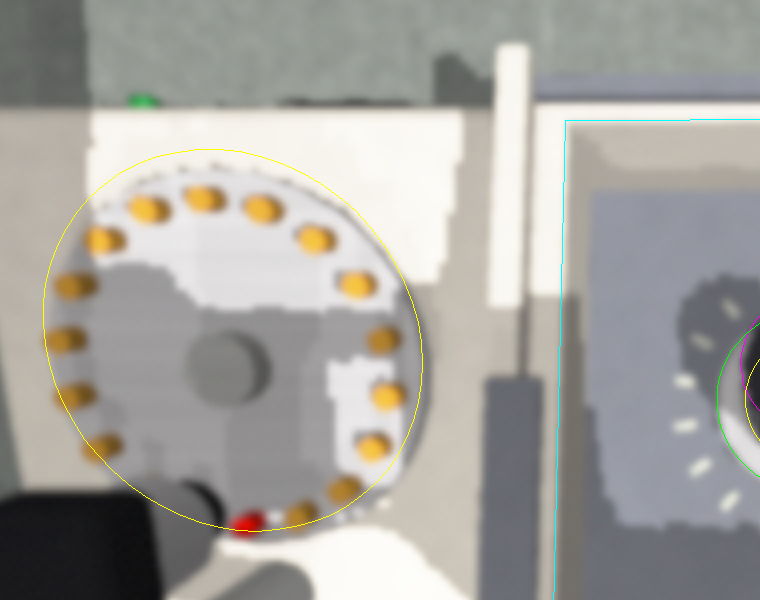

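```bash
cat >> h.py <<'E'
def dialpic(fn,dx=0):
    p=cams.grab_frame("wrist"); s=env.state(); d=np.load("d.npy")
    im=cv2.resize(p["img"],None,fx=4,fy=4,interpolation=cv2.INTER_CUBIC); q=dict(p);q["K"]=p["K"].copy();q["K"][:2]*=4
    im0=im.copy(); t=np.linspace(0,2*np.pi,60)
    for r,n,c in((19,-4,(255,0,255)),(27,-36,(0,255,0))):
        cv2.polylines(im,[np.round(proj(q,s2w(np.c_[r*np.cos(t),r*np.sin(t),n+0*t],d))).astype(int)],True,c,1)
    c0=np.round(proj(q,s2w([[0,0,-20]],d))[0]).astype(int)
    cv2.polylines(im,[np.round(proj(q,s2w([[-65,-65,0],[65,-65,0],[65,65,0],[-65,65,0]],d))).astype(int)],True,(0,255,255),1)
    save(fn,im[max(0,c0[1]-290):c0[1]+290,c0[0]-390:c0[0]+390])
    return p,s
E
python3 - <<'E'
from h import *
import pickle
p,s=dialpic("w9.png"); print(s["ee_pos"],s["ee_rot"],s["time_s"]); pickle.dump((dict(p),s),open("w9.pkl","wb"))
E
```

```text
[717.15269285 -79.36188126 239.07035156] [148.44028302  89.93305232 153.71396025] 13.05
```

View pics/w9.png

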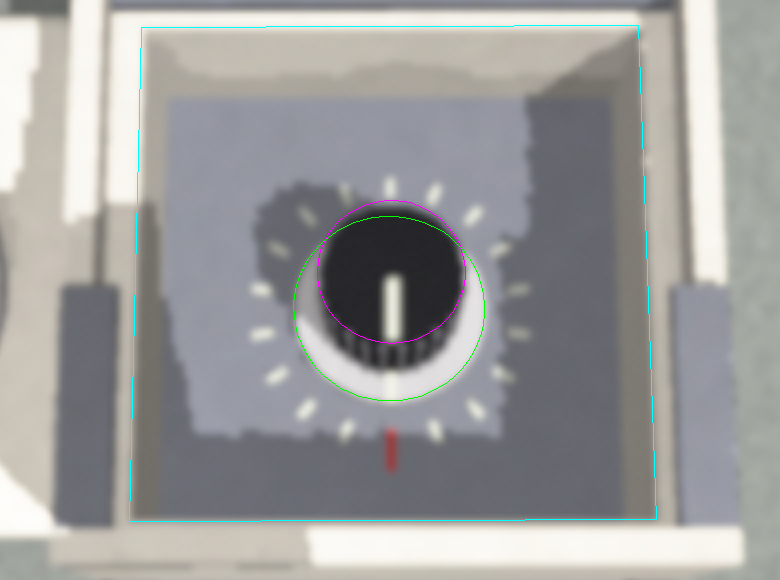

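The model fits the dial: knob centre at crop (392,272), pointer at the red tick (392,450). Approaching the knob with the jaws pre-turned +0.40 rad.

arm_command:
  deltas:
    - [0.7,[-15,0,-30],0.1]
    - [0.7,[-40,0,-70],0.22]
    - [0.7,[-40.5,0,-110],0.34]
    - [0.7,[-40.5,0,-135],0.4]
    - [0.7,[-40.5,0,-150],0.4]
    - [0.7,[-40.5,0,-160],0.4]
    - [0.7,[-40.5,0,-166],0.4]
    - [0.7,[-40.5,0,-169],0.4]
    - [0.7,[-40.5,0,-169],0.4]
    - [0.7,[-40.5,0,-169],0.4]
  grip_force: 30

```text
time_s: 14.05
ee_pos: [676.8, -78.0, 71.7]
ee_rot: [-33.2, 89.9, -4.9]
force: [-1.2, 0.4, -0.3]
gripper_width: 63.8
```

```bash
python3 - <<'E'
from h import *
p,s=dialpic("w10z.png"); print(s["ee_pos"],s["ee_rot"],s["force"],s["qpos"],s["time_s"]); save("w10.png",p["img"])
E
```

```text
[676.85407552 -78.08503547  71.67488618] [-32.58382142  89.9131181   -4.26784876] [-0.48318638  0.07611183  0.31024588] [-7.55029498e+00  3.43328463e+01  8.60515921e+01  5.77188299e-03
  5.95288223e+01 -1.25869191e+02] 14.1
```

View pics/w10.png

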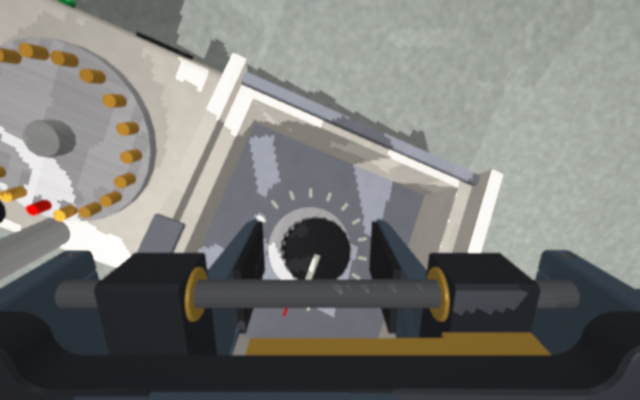

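The knob at (315,245) is centred between the pads, and the red part at (38,207) is visible. Closing.

arm_command:
  deltas:
    - [0.5,[0,0,0],0]
    - [0.3,[0,0,0],0]
    - [0.3,[0,0,0],0]
    - [0.3,[0,0,0],0]
    - [0.3,[0,0,0],0]
    - [0.3,[0,0,0],0]
  grip_force: 25

```text
time_s: 14.7
ee_pos: [677.0, -79.0, 71.0]
ee_rot: [-74.1, 89.9, -45.8]
force: [2.0, -5.3, -0.8]
gripper_width: 38.9
```

```bash
python3 - <<'E'
from h import *
p=cams.grab_frame("wrist"); s=env.state(); print(s["ee_pos"],s["force"],s["torque"],s["time_s"]); save("w11.png",p["img"])
E
```

```text
[676.98305186 -79.05317839  70.95726863] [ 1.67649495 -4.75463058 -0.7995811 ] [-0.98223454 -0.40889191 -0.03781123] 14.75
```

View pics/w11.png

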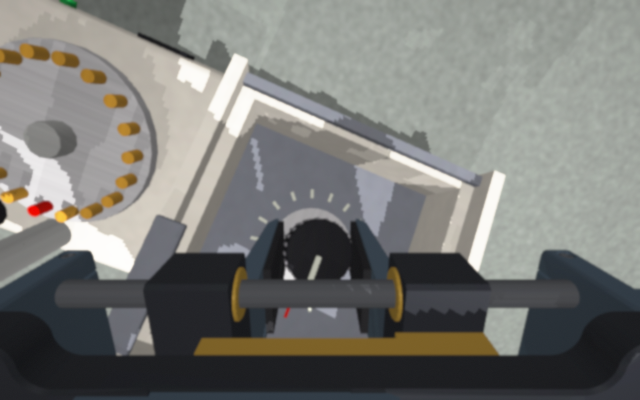

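Gripped, and the dial hasn't moved. Turning clockwise, half of the bite first.

arm_command:
  deltas:
    - [0.3,[0,0,0],-0.07]
    - [0.3,[0,0,0],-0.14]
    - [0.3,[0,0,0],-0.21]
    - [0.3,[0,0,0],-0.28]
    - [0.3,[0,0,0],-0.35]
    - [0.3,[0,0,0],-0.4]
    - [0.3,[0,0,0],-0.4]

```text
time_s: 15.45
ee_pos: [677.0, -78.7, 70.5]
ee_rot: [-24.1, 89.9, -18.7]
force: [4.1, -5.7, -3.0]
gripper_width: 37.4
```

```bash
cat >> h.py <<'E'
def carang(p,img=None):
    """angle (deg, in desk frame, ccw from +x) of the red part on the carousel"""
    d=np.load("d.npy"); im=p["img"].astype(int); m=(im[:,:,0]>150)&(im[:,:,1]<70)&(im[:,:,2]<70)
    n,l,st,ce=cv2.connectedComponentsWithStats(m.astype(np.uint8))
    out=[]
    for i in range(1,n):
        if st[i,4]<8: continue
        w=atz(p,ce[i],57); a=np.radians(d[2]); v=w[:2]-d[:2]; x,y=v[0]*np.cos(a)+v[1]*np.sin(a),-v[0]*np.sin(a)+v[1]*np.cos(a)+160
        out.append((np.round(ce[i]),int(st[i,4]),round(float(np.hypot(x,y)),1),round(float(np.degrees(np.arctan2(y,x))),1)))
    return out
E
python3 - <<'E'
from h import *
import pickle
print("start",carang(pickle.load(open("w9.pkl","rb"))[0]))
p=cams.grab_frame("wrist"); s=env.state(); print(s["ee_pos"],s["force"],s["torque"],s["time_s"]); save("w12.png",p["img"]); print(carang(p)); print(carang(cams.grab_frame("scene")),carang(cams.grab_frame("side")))
E
```

```text
start [(array([180., 181.]), 23, 48.9, -2.0)]
[677.01352244 -78.68353752  70.45714327] [ 2.7964016  -4.97105562 -2.94969714] [-0.41994061 -0.56685015  0.16419391] 15.5
[(array([316., 315.]), 41, 169.9, 70.1)]
[(array([122.,  12.]), 720, 958.6, -140.6)] []
```

View pics/w12.png

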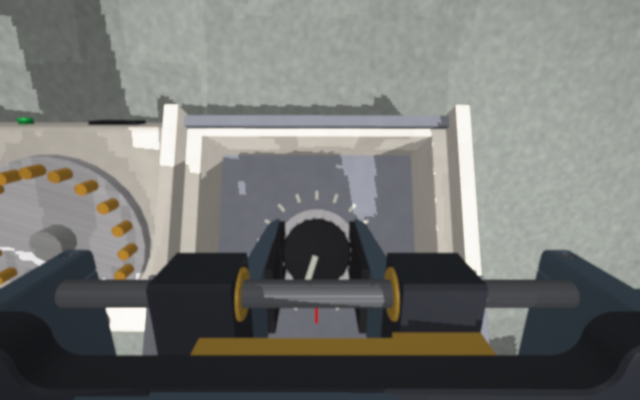

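```bash
cat >> h.py <<'E'
def pointer(p):
    d=np.load("d.npy"); a=np.radians(d[2])
    u=np.array([c25*np.cos(a),c25*np.sin(a),s25]); v=np.array([-np.sin(a),np.cos(a),0]); n=np.cross(u,v)
    O=s2w([[0,0,-4]],d)[0]
    S=8; im=cv2.resize(p["img"],None,fx=S,fy=S,interpolation=cv2.INTER_CUBIC)
    c=proj(p,[O])[0]; pts=[]
    for j in range(int((c[1]-35)*S),int((c[1]+35)*S),2):
        for i in range(int((c[0]-35)*S),int((c[0]+35)*S),2):
            if not(0<=j<im.shape[0] and 0<=i<im.shape[1]): continue
            if im[j,i].min()>110:
                C,r=ray(p,((i+.5)/S-.5,(j+.5)/S-.5)); X=C+r*(n@(O-C))/(n@r)-O; q=np.array([X@u,X@v])
                if np.hypot(*q)<16: pts.append(q)
    q=np.array(pts)
    if len(q)<10: return None
    m=q.mean(0); w,V=np.linalg.eigh(np.cov((q-m).T)); e=V[:,1]*np.sign(V[:,1]@m)
    return dict(n=len(q),mean=np.round(m,1),cw_deg_pca=round(float(-np.degrees(np.arctan2(e[1],e[0]))),1),len=np.round(np.sqrt(w)*3.46,1))
E
python3 - <<'E'
from h import *
import pickle
print("start",pointer(pickle.load(open("w9.pkl","rb"))[0]))
p=cams.grab_frame("wrist"); print(pointer(p))
E
```

```text
start {'n': 1052, 'mean': array([ 8.6, -0.1]), 'cw_deg_pca': 0.7, 'len': array([ 4.7, 14.7])}
{'n': 2377, 'mean': array([ 8.3, -2.8]), 'cw_deg_pca': 18.7, 'len': array([ 3.2, 13.1])}
```

The dial has followed 18.7° clockwise for 23° of gripper turn. Continuing to about 40°.

arm_command:
  deltas:
    - [0.3,[0,0,0],-0.07]
    - [0.3,[0,0,0],-0.14]
    - [0.3,[0,0,0],-0.21]
    - [0.3,[0,0,0],-0.28]
    - [0.3,[0,0,0],-0.35]
    - [0.3,[0,0,0],-0.42]
    - [0.3,[0,0,0],-0.45]
    - [0.3,[0,0,0],-0.45]

```text
time_s: 16.45
ee_pos: [676.0, -78.1, 71.6]
ee_rot: [131.7, 90.0, 111.3]
force: [-2.6, -4.2, 4.1]
gripper_width: 38.6
```

```bash
python3 - <<'E'
from h import *
p=cams.grab_frame("wrist"); s=env.state(); print(s["ee_pos"],s["force"],s["torque"],s["time_s"],s["qpos"][5]); save("w13.png",p["img"]);print(pointer(p))
E
```

```text
[676.08198874 -78.15570399  71.58857999] [-2.6432552  -4.48489152  6.48243257] [0.03034798 0.05517767 0.26470915] 16.5 -77.23618068759983
{'n': 2057, 'mean': array([ 6.3, -5.4]), 'cw_deg_pca': 39.2, 'len': array([ 3.2, 12. ])}
```

View pics/w13.png

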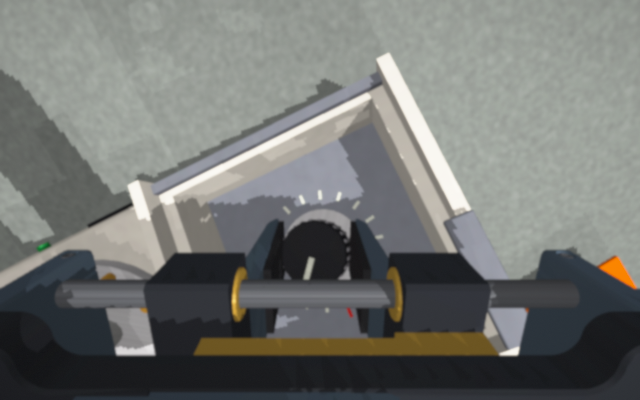

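The dial reads about 39°, i.e. two clicks. Releasing and checking that it settled.

arm_command:
  deltas:
    - [0.5,[0,0,0],0]
    - [0.7,[0,0,0],0]
    - [0.7,[0,0,0],0]
    - [0.7,[0,0,0],0]
    - [0.7,[0,0,0],0]

```text
time_s: 17.0
ee_pos: [676.3, -77.7, 70.5]
ee_rot: [154.0, 90.0, 133.6]
force: [-0.6, 0.0, -0.1]
gripper_width: 63.7
```

```bash
python3 - <<'E'
from h import *
p=cams.grab_frame("wrist"); s=env.state(); print(s["ee_pos"],s["force"],s["time_s"]); save("w14.png",p["img"]);print(pointer(p))
E
```

```text
[676.30308151 -77.8184401   70.58026223] [ 0.20095228 -0.01256661  0.23134065] 17.05
{'n': 2203, 'mean': array([ 6.2, -5.7]), 'cw_deg_pca': 42.7, 'len': array([ 3.4, 12.1])}
```

View pics/w14.png

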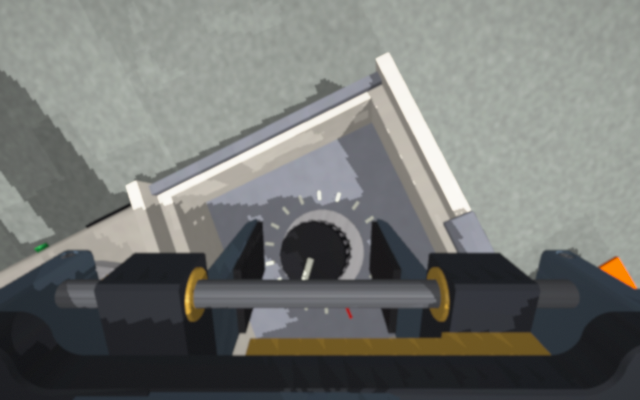

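The dial settled at about 41°, i.e. stop 2. Back for the second bite.

arm_command:
  deltas:
    - [0.7,[0,0,10],0.05]
    - [0.7,[0,0,20],0.18]
    - [0.7,[0,0,20],0.32]
    - [0.7,[0,0,20],0.46]
    - [0.7,[0,0,20],0.6]
    - [0.7,[0,0,20],0.73]
    - [0.7,[0,0,14],0.83]
    - [0.7,[0,0,6],0.85]
    - [0.7,[0,-0.5,1],0.85]
    - [0.7,[0,-0.5,0],0.85]
    - [0.6,[0,-0.5,0],0.85]
    - [0.5,[0,-0.5,0],0.85]
    - [0.3,[0,-0.5,0],0.85]
    - [0.3,[0,-0.5,0],0.85]
    - [0.3,[0,-0.5,0],0.85]
    - [0.3,[0,-0.5,0],0.85]
  grip_force: 25

```text
time_s: 18.65
ee_pos: [676.9, -79.2, 71.1]
ee_rot: [-60.4, 89.9, -32.1]
force: [2.1, -2.5, -0.6]
gripper_width: 38.9
```

```bash
python3 - <<'E'
from h import *
p=cams.grab_frame("wrist"); s=env.state(); print(s["ee_pos"],s["force"],s["time_s"]); save("w15.png",p["img"]);print(pointer(p))
E
```

```text
[676.89514015 -79.13761324  71.11254488] [ 1.60161371 -1.97985027  0.49123894] 18.7
{'n': 2539, 'mean': array([ 7. , -5.8]), 'cw_deg_pca': 40.0, 'len': array([ 3.4, 13.8])}
```

View pics/w15.png

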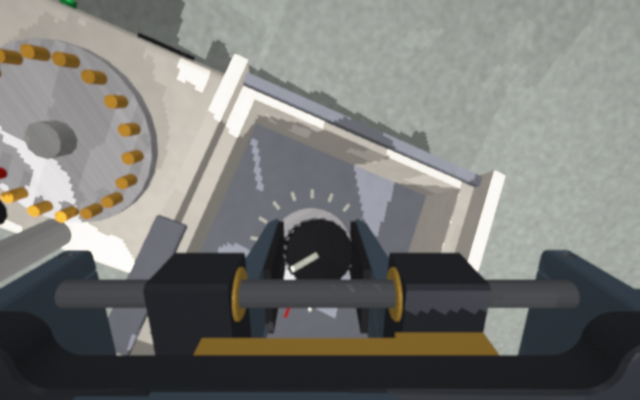

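The dial reads 40°, and the red part has moved on by two part positions, to (2,172). Second bite.

arm_command:
  deltas:
    - [0.3,[0,0,0],-0.07]
    - [0.3,[0,0,0],-0.14]
    - [0.3,[0,0,0],-0.21]
    - [0.3,[0,0,0],-0.28]
    - [0.3,[0,0,0],-0.35]
    - [0.3,[0,0,0],-0.42]
    - [0.3,[0,0,0],-0.49]
    - [0.3,[0,0,0],-0.56]
    - [0.3,[0,0,0],-0.63]
    - [0.3,[0,0,0],-0.7]
    - [0.3,[0,0,0],-0.77]
    - [0.3,[0,0,0],-0.83]
    - [0.3,[0,0,0],-0.85]
    - [0.3,[0,0,0],-0.85]

```text
time_s: 20.1
ee_pos: [676.1, -78.2, 71.6]
ee_rot: [116.3, 89.9, 95.9]
force: [-2.2, -1.0, 5.6]
gripper_width: 38.7
```

```bash
python3 - <<'E'
from h import *
p=cams.grab_frame("wrist"); s=env.state(); print(s["ee_pos"],s["force"],s["torque"],s["time_s"]); save("w16.png",p["img"]);print(pointer(p))
E
```

```text
[676.09808776 -78.25736483  71.66727914] [-1.92776842 -0.78513475  5.31263822] [0.54591066 0.17070136 0.23949106] 20.15
{'n': 2286, 'mean': array([ 1.7, -9. ]), 'cw_deg_pca': 79.1, 'len': array([ 3.3, 13.6])}
```

View pics/w16.png

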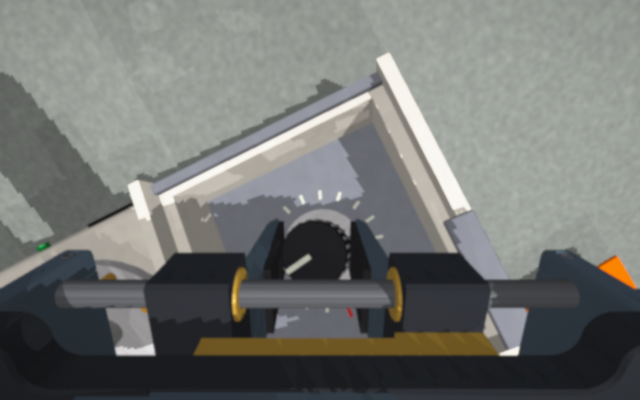

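The dial is at 79°, so the fourth click is reached. Releasing, rising straight up and turning back to look.

arm_command:
  deltas:
    - [0.5,[0,0,0],0]
    - [0.7,[0,0,0],0]
    - [0.7,[0,0,0],0]
    - [0.7,[0,0,0],0]
    - [0.7,[0,0,8],0]
    - [0.7,[0,0,25],0]
    - [0.7,[0,0,60],0.05]
    - [0.7,[10,0,100],0.15]
    - [0.7,[25,0,140],0.29]
    - [0.7,[38,0,165],0.41]
    - [0.7,[40,0,169],0.45]
    - [0.7,[40,0,169],0.45]
    - [0.7,[40,0,169],0.45]

```text
time_s: 21.45
ee_pos: [715.8, -78.5, 239.3]
ee_rot: [161.1, 89.9, 166.5]
force: [1.1, 0.6, -0.1]
gripper_width: 64.2
```

```bash
python3 - <<'E'
from h import *
p,s=dialpic("w17.png"); print(s["ee_pos"],s["force"],s["time_s"]); save("w17f.png",p["img"]);print(pointer(p),carang(p))
q=cams.grab_frame("scene");save("w17s.png",q["img"])
E
```

```text
[715.6252516  -78.46659744 238.91000068] [ 0.33452853  0.39177127 -0.31959954] 21.5
{'n': 1086, 'mean': array([ 1.2, -8.6]), 'cw_deg_pca': 79.9, 'len': array([ 5.1, 14.4])} [(array([133., 151.]), 17, 47.6, -74.8)]
```

View pics/w17.png

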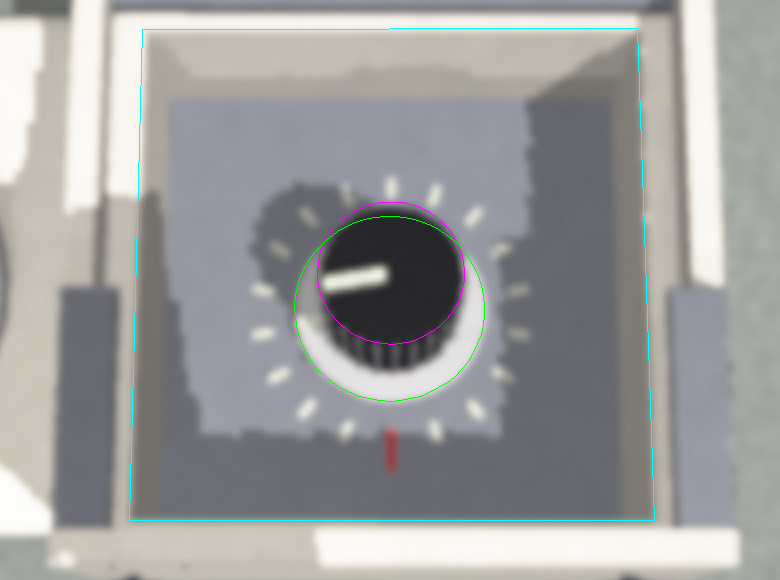

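View pics/w17f.png

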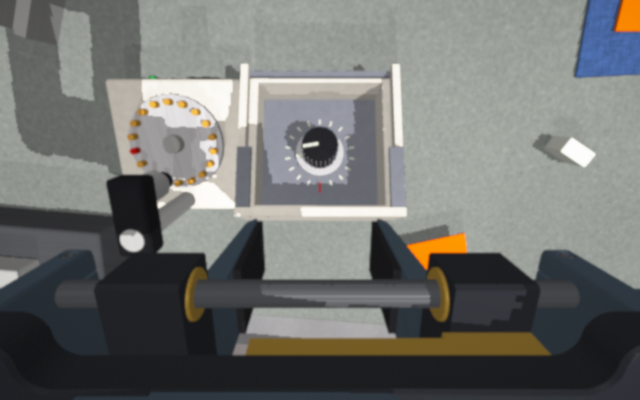

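View pics/w17s.png

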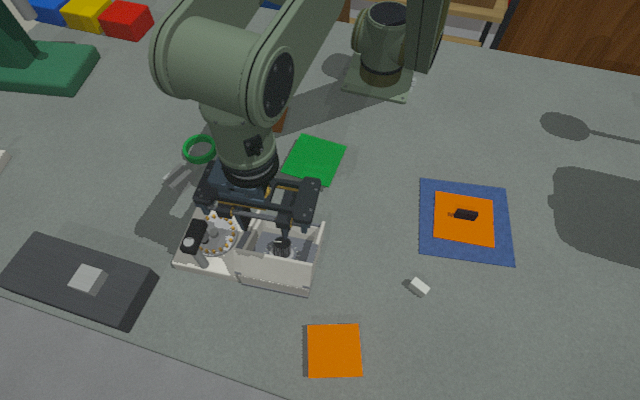

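The pointer reads 79.9° clockwise, on the fourth tick. The red part is at (133,151), the guard lies handle up on the mat at scene (464,217), and the bystanders are where they were. Handing in.

```bash
python3 -c "
from workcell import env
print(env.job_done()); print(env.state()['time_s'])"
```

```text
the job is handed in; nothing more can be done
None
the job is handed in; nothing more can be done
```

The guard is off the desk and lying flat, handle up, near the centre of the blue mat. The dial is four clicks clockwise and released. I handed the job in at about 21.5 s of the 64 s allowed; it gives no verdict.

**How it was done:** I lifted the guard about 7.5 mm over the lip, slid it 75 mm down-slope and pivoted it flat onto the mat, with about 5 N of contact. I then turned the dial in two bites of two clicks each, letting go after each, and rose clear.

**Last checks:**
- **Dial:** the pointer reads 79.9° clockwise against the 80° target, on the fourth tick.
- **Carousel:** the red part moved about 73° by a coarse estimate. That is 7° short of the dial reading, but four part positions (80°) is the nearest whole number. I put the gap down to the carousel's centre in my model being off by a few mm, and did not refine it.
- **Other things:** the bystanders and look-alike plates look unmoved in the final scene picture; I did not measure them.
- **Forces:** the highest wrist force reported at the end of a move was about 7 N, and the gripper was touching nothing at hand-in.

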